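Leak-check both ports of a top-heavy gauge pillar

ROBOT

A 6-joint arm with a two-finger parallel gripper is mounted at the origin on the work surface. World frame = base frame: x ahead of the robot, y to its left, z up, the work surface at z = 0. Lengths are in m, angles in rad, forces in N, time in s.
With the tool pointing down it reaches from about 0.425 to 0.95 m from the base axis. Payload 14.7 kg.
Tool frame: the origin (TCP) lies on the mounting face of the last link; the fingertips stand ctrl.finger_overhang ahead of it and the grasp point (between the pads) lies 155 mm ahead of it (ctrl.finger_overhang is the distance from the TCP to the fingertips, in m); z points along the fingers, y is the line along which they close (so a half turn about z gives the same grasp; the last joint's range is limited). The gripper opens to 85 mm and grips with 20 to 120 N. Pads are 22 mm wide; open, the fingers measure 114 mm over their backs; the gripper's body (76 mm by 85 mm) begins 54 mm behind the grasp point. The pads swing forward as they close: fully open they stand 13 mm farther back than shut.
Start: joints at [-0.047, 0.48, 1.596, -0, 1.065, -0.047], TCP at [0.65, 0, 0.405] pointing down, gripper open.
Joint ranges: [-2.75, 2.75], [-0.82, 2.05], [0.23, 2.67], [-1.56, 4.7], [0.09, 2.69], [-2.92, 2.92]. Speed limits (rad/s): [1.89, 1.89, 2.39, 3.01, 3.01, 3.01].

INTERFACE

Orientations are given as a rotation vector (axis times angle).
In Python, from plant import ctrl gives the robot as it stands.
- The arm moves only by the tool apply_moves, never from a script. Its argument "increments" is a list that holds one entry, the list of rows, each a list of 7 numbers: the turn, a rotation vector about the tool's x, y, z in units of 5 degrees (1.0 is 5 degrees), then the shift along the tool's x, y, z in units of 0.05 m (1.0 is 0.05 m), then the opening, from 0 (shut) to 1 (fully open). In form: [[[rx, ry, rz, tx, ty, tz, jaw], ...]]. A call has 1 to 10 rows; each row shifts and turns the commanded pose from where the row before left it, along the tool's axes as they then stand; what a row does not reach is not made up. A row lasts 1/10 s, in which the tool goes at most 50 mm and 8.59 degrees, less where a joint would pass 70% of its speed; a pose out of reach is approached as far as the arm can. A call with a number of a shift or a turn outside -1 to 1 is refused whole. A call with a gripper value outside its range is refused whole. The fingers move at their own pace and stop on an object; "squeeze" is the grip in N (left out, the last holds). Time passes only in rows, so rows that do not move let the fingers close. It gives the time, the measured TCP pose, the force, the opening and the grip force at its end, in the units of the state.
- ctrl.sense(): the state, without advancing time (a new reading comes with each control period).
- ctrl.camera(name): name is "scene" or "side" or "wrist"; returns the picture (480x640x3 uint8, blue, green, red); there is no depth.
- ctrl.camera_params(name): a dict with "fx", "fy", "cx", "cy" (pixels), "dist" ([k1, k2, p1, p2, k3] as OpenCV has them; the pictures are not rectified), "R" (3x3) and "t" (3): a world point X has camera coordinates R X + t. Camera axes: x right, y down, z forward; pixel columns grow to the right and rows downward; lengths in m; the calibration is good to about 2 mm. A picture is of the moment at which its call begins: read the wrist's pose just before it. camera_params takes no time and is no camera call; for the wrist camera it gives the pose at the moment of the call.
- ctrl.close_job(): hands the job in; it is judged then, once.
The state is a dict: "clock": time; "qpos": joint angles; "qvel": joint speeds; "tau": joint torques, N m; "tcp_pos": TCP position; "tool_rot": TCP orientation; "contact_force": force on the tool from outside, world axes, zero at the start; "ft_torque": the same for the moment, N m; "finger_gap": finger opening in m; "grip_force": force on a finger pad.
Only numpy, scipy, OpenCV 4.12 (cv2) and the standard library are available. Lean on these libraries where they do the work, as an engineer would, in place of code of your own. Each camera call takes 0.05 s, during which the arm holds its last target. There are 200 camera calls.

TASK

Bring the tall gauge pillar to the leak tester and press its large port gently, squarely and centred onto the sprung rubber pad, well into its springing but without ramming it, and hold for about a second; then turn the pillar and do the same with its small port. Afterwards draw it back off the pad and leave it standing upright on the bench in front of the tester. Never let it topple, and leave the other things on the bench alone.

Things in the scene. Friction and masses are not known exactly. Their poses are not given: they have to be found in the camera images.
- gauge_mid (a point): The loose gauge pillar, about 0.6 kg: square aluminium foot 60 x 60 mm, 40 mm high; square column 22 x 22 mm from 40 to 150 mm up; heavy white square head 46 x 46 mm from 150 to 210 mm up, all in line, the head free on all sides. This point: on its axis, 105 mm above its underside. z up, x out of the face with the large port, y out of the face with the small port.
- gauge: The same gauge pillar, origin at the centre of its underside, same axes. It is top-heavy: centre of mass about 150 mm up, so it topples when leaning by about 11 degrees, or when pushed high while its foot is held back.
- port_large (a point): Centre of the outer face of the large port, a steel disc 32 mm across standing 5 mm proud of the foot's +x face: 20 mm above the underside, 35 mm from the pillar's axis. A port seals when pressed on the tester's rubber pad with over 5 N, centred within 8 mm and square within 7 degrees; over 30 N does damage.
- port_small (a point): Centre of the outer face of the small port, a steel disc 18 mm across standing 5 mm proud of the foot's +y face: 20 mm above the underside, 35 mm from the pillar's axis. The tester's pad is sprung: it begins to give at 3 N, gives 12 mm in all at 0.5 N per mm (9 N at full travel), then meets a hard stop.
- tester: The fixed leak tester: a low aluminium nose 90 mm wide, 60 mm high, 125 mm long, and behind it, from 132 mm on, a white cabinet 200 mm wide, 222 mm high. Origin on the bench under the middle of the nose's front face; z up, the front faces the tester's own -x, cabinet towards +x.
- ram_line (a point): Point on the nose's front, 20 mm above the bench, axes as the tester. Here a steel ram sticks out towards -x with a black rubber pad, 34 mm across, centred on this line and facing -x. How far it sticks out varies and is not reported: the free pad's face is 22 to 47 mm in front of this point. Find it by touch; the ram itself does not move.
- pot_mid (a point): Bystander: open aluminium pot, 90 mm across, 100 mm high; point half-way up.
- smallpot_mid (a point): Bystander: open aluminium pot, 68 mm across, 70 mm high; point half-way up.
- lid_mid (a point): Bystander: aluminium pot lid lying flat, 80 mm across, 8 mm thick, with a knob to 28 mm high; point on its axis, 4 mm up.
- jar_mid (a point): Bystander: clear jar with a white cap, 56 mm across, 85 mm high; point half-way up.
- dropper_mid (a point): Bystander: brown dropper bottle, 34 mm across, 75 mm high; point half-way up.
- dial_mid (a point): Bystander: steel disc-shaped gauge body lying flat, 60 mm across, 24 mm high; point at its centre.
- spanner_grip (a point): Bystander: steel spanner lying flat, 160 mm long; point in the middle of its handle.
Not all that is in view belongs to the job. Leave any brown, red or turquoise look-alike of the gauge alone.

How it is judged:
By the outcome, as a careful person would: the job done as asked, in the order asked, and still so for the second after the job is handed in, with the robot touching nothing.
It also fails if it takes over 70 s, if anything falls off the work surface, if the arm or the gripper's body presses on something with over 40 N, if the wrist force passes 120 N, or if a joint passes its speed limit or range.

## Working session

There is one attempt and no reset: what is moved stays moved. The work goes in short steps, Python scripts to look and compute and a tool call to move; the robot and the scene stay as the last step left them, time stands still between calls to the robot, and variables do not carry over. Pictures are saved under pics/ and viewed, at most 10 in all, crops included, and the job is handed in when it is done.

Besides the shell and the picture viewer there is one more tool, called after "Call:" as name(argument=value, ...), one argument or row to a line, values as JSON. apply_moves: Moves the arm, as the interface text tells. Its arguments: {"type":"object","properties":{"increments":{"type":"array","items":{"type":"array","items":{"type":"array","items":{"type":"number","minimum":-1,"maximum":1}}}},"squeeze":{"type":"number"}},"required":["increments"]}

```bash
mkdir -p pics; python3 - <<'E'
from plant import ctrl
import cv2
s=ctrl.sense()
print({k:s[k] for k in('clock','tcp_pos','tool_rot','contact_force','finger_gap')},ctrl.finger_overhang)
for n in('scene','side'):
    cv2.imwrite(f'pics/{n}0.png',ctrl.camera(n)); print(n,ctrl.camera_params(n))
E
```

```text
{'clock': 0.0, 'tcp_pos': array([6.49790654e-01, 2.52465568e-05, 4.04051523e-01]), 'tool_rot': array([-2.22081929e+00, -2.22078401e+00,  1.33187388e-03]), 'contact_force': array([ 0.08715074,  0.13543916, -0.1435492 ]), 'finger_gap': 0.08518984508437523} 0.1734
scene {'fx': 470.6036693866396, 'fy': 470.6036693866396, 'cx': 315.62524644109436, 'cy': 238.6575807196202, 'dist': array([-0.12522566,  0.        ,  0.        ,  0.        ,  0.        ]), 'R': array([[ 0.63845564,  0.76947712, -0.01671428],
       [ 0.63191909, -0.53647018, -0.559355  ],
       [-0.43937758,  0.34656128, -0.82875969]]), 't': array([-0.29122008, -0.34354497,  1.34912998])}
side {'fx': 521.5788432753793, 'fy': 521.5788432753793, 'cx': 321.8075678927357, 'cy': 240.6467872748785, 'dist': array([0.01933898, 0.        , 0.        , 0.        , 0.        ]), 'R': array([[-0.91965759, -0.39266365,  0.00672185],
       [-0.24787504,  0.56710212, -0.78546366],
       [ 0.30461105, -0.72402379, -0.61887128]]), 't': array([0.49391887, 0.22720752, 0.79328391])}
```

View pics/scene0.png

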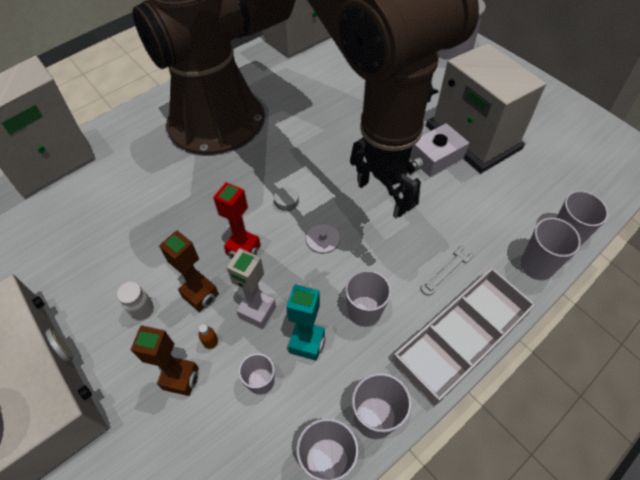

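View pics/side0.png

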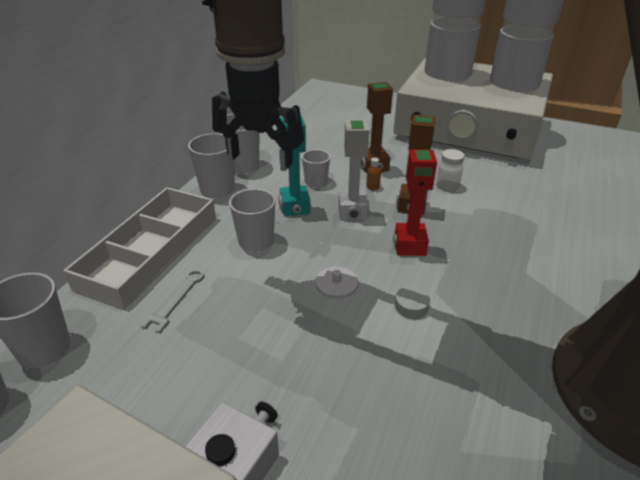

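The scene view shows the white gauge with its head at (245,265) and foot at (256,308). The tester is at upper right, with its nose at (440,148). In the side view the gauge foot is at (353,207), with a port facing the camera, and the tester pad is at (265,411). Next I'll zoom in on these.

```bash
cat > h.py <<'E'
import numpy as np, cv2
from plant import ctrl
def ray(n,uv,P=None):
    p=P or ctrl.camera_params(n)
    K=np.array([[p['fx'],0,p['cx']],[0,p['fy'],p['cy']],[0,0,1]])
    d=cv2.undistortPoints(np.array([[uv]],float),K,p['dist'])[0,0]
    R=np.array(p['R']);return -R.T@p['t'], R.T@np.array([d[0],d[1],1])
def onz(n,uv,z,P=None):
    c,d=ray(n,uv,P);return c+d*(z-c[2])/d[2]
def proj(n,X,P=None):
    p=P or ctrl.camera_params(n)
    K=np.array([[p['fx'],0,p['cx']],[0,p['fy'],p['cy']],[0,0,1]])
    return cv2.projectPoints(np.array(X,float).reshape(-1,1,3),cv2.Rodrigues(np.array(p['R']))[0],np.array(p['t']),K,p['dist'])[0][:,0]
E
python3 - <<'E'
import cv2,numpy as np
a=cv2.imread('pics/scene0.png');b=cv2.imread('pics/side0.png')
def c(im,x,y,w,h):return cv2.resize(im[y:y+h,x:x+w],(400,300),interpolation=cv2.INTER_CUBIC)
m=np.vstack([np.hstack([c(a,190,240,133,100),c(a,400,40,160,120)]),np.hstack([c(b,290,115,133,100),c(b,160,370,146,110)])])
cv2.imwrite('pics/m1.png',m)
from h import *
for n in('scene','side'):print(-np.array(ctrl.camera_params(n)['R']).T@ctrl.camera_params(n)['t'])
print(onz('scene',(247,252),.21),onz('side',(357,125),.21),onz('side',(265,411),.02))
E
```

```text
[ 0.99580119 -0.42777065  0.92107341]
[0.26891227 0.63945054 0.66608383]
[ 0.56118528 -0.24305077  0.21      ] [ 0.57423211 -0.25959887  0.21      ] [0.50782768 0.27303777 0.02      ]
```

View pics/m1.png

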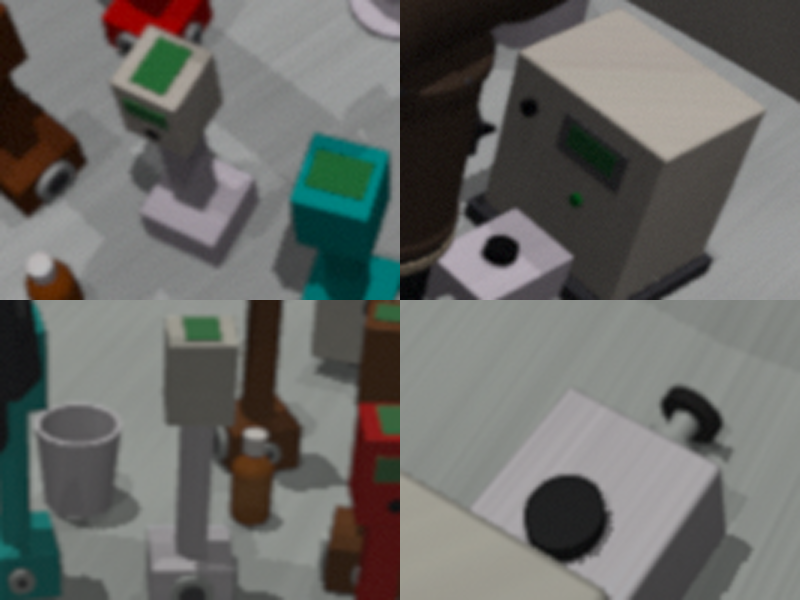

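The mosaic shows no ports on the gauge faces towards the scene camera. One port faces the side camera, so by handedness the large port faces about +y and the small one about -x. The nose's front top corners in the side view are at about (222,402) and (276,430). Now the numbers.

```bash
python3 - <<'E'
from h import *
np.set_printoptions(precision=4,suppress=True)
print('nose side',onz('side',(222,402.1),.06),onz('side',(276.1,430.2),.06))
print('nose scene',onz('scene',(415.2,143.2),.06),onz('scene',(446,124),.06),onz('scene',(468.8,143.2),.06))
for nm,z,uvs in(('teal',.21,[(304,296)]),('red',.21,[(230,193)]),('brown',.21,[(177,243),(152,340)])):
    for uv in uvs: print(nm,onz('scene',uv,z))
print('pot',onz('scene',(367,288),.1),'small',onz('scene',(257,365),.07),'lid',onz('scene',(322,238),.008),'dial',onz('scene',(286,196),.024),'spanner',onz('scene',(448,268),0))
# gauge green screen on head top, near-white head
for n,box in(('scene',(232,250,30,25)),('side',(345,118,25,14))):
    im=cv2.imread(f'pics/{n}0.png');x,y,w,h=(225,245,45,30) if n=='scene' else (342,116,30,18)
    c=im[y:y+h,x:x+w].astype(int);m=((c[...,1]-c[...,2]>25)&(c[...,1]-c[...,0]>20)).astype(np.uint8)
    k,l,s,ce=cv2.connectedComponentsWithStats(m);i=1+s[1:,4].argmax();print(n,s[i],ce[i]+[x,y],onz(n,ce[i]+[x,y],.21))
    pts=np.argwhere(l==i)[:,::-1]+[x,y];w=np.array([onz(n,p,.21)[:2] for p in pts],np.float32);print(cv2.minAreaRect(w))
E
```

```text
nose side [0.5525 0.3065 0.06  ] [0.4668 0.3149 0.06  ]
nose scene [0.477  0.3176 0.06  ] [0.4801 0.4356 0.06  ] [0.5666 0.4264 0.06  ]
teal [ 0.696 -0.22   0.21 ]
red [ 0.4261 -0.1897  0.21  ]
brown [ 0.4609 -0.3314  0.21  ]
brown [ 0.5995 -0.4617  0.21  ]
pot [ 0.7161 -0.0821  0.1   ] small [ 0.6929 -0.3374  0.07  ] lid [ 0.52   -0.0334  0.008 ] dial [ 0.3758 -0.0274  0.024 ] spanner [0.7646 0.1358 0.    ]
scene [  9   8  19  18 207] [243.0435 261.4734] [ 0.573 -0.26   0.21 ]
((0.5728558897972107, -0.2599009871482849), (0.02273518405854702, 0.033492185175418854), 24.138633728027344)
side [ 9  5 12  7 79] [356.7089 123.962 ] [ 0.5763 -0.2637  0.21  ]
((0.5763000249862671, -0.26366937160491943), (0.022111395373940468, 0.026639368385076523), 23.839828491210938)
```

The gauge axis is near (0.574,-0.262) with large port yaw about 114°. The tester nose front is near (0.512,0.309) with its axis at about 84.5°. I'll move above the gauge and turn the tool to yaw 114°, so the fingers close along the large port's direction, clear of the neighbours.

Call:
apply_moves(
  increments=[
    [[0,0,0,-0.5,-0.2,-0.4,1],[0,0,0,-0.9,-0.3,-0.4,1],[0,0,0,-0.9,-0.3,-0.4,1],[0,0,0,-0.9,-0.3,0,1],[0,0,0,-0.9,-0.3,0,1],[0,0,0,-0.8,-0.12,0,1],[0,0,0,-0.34,0,0,1],[0,0,-1,0,0,0,1],[0,0,-1,0,0,0,1],[0,0,-1,0,0,0,1]],
  ],
)

```text
clock: 1.1
tcp_pos: [0.575, -0.2592, 0.4631]
tool_rot: [-1.908, -2.495, -0.0]
contact_force: [-0.2, -1.1, -0.1]
finger_gap: 0.0851
grip_force: 0.0
```

Call:
apply_moves(
  increments=[
    [[0,0,-1,0,0,0,1],[0,0,-1,0,0,0,1],[0,0,-1,0,0,0,1],[0,0,-1,0,0,0,1],[0,0,-1,0,0,0,1],[0,0,-1,0,0,0,1],[0,0,-1,0,0,0,1],[0,0,-1,0,0,0,1],[0,0,-1,0,0,0,1],[0,0,-1,0,0,0,1]],
  ],
)

```text
clock: 2.1
tcp_pos: [0.5751, -0.2588, 0.4632]
tool_rot: [-0.674, -3.068, -0.001]
contact_force: [-0.7, -0.2, -0.2]
finger_gap: 0.0855
grip_force: 0.0
```

Call:
apply_moves(
  increments=[
    [[0,0,-1,0,0,0,1],[0,0,-1,0,0,0,1],[0,0,-1,0,0,0,1],[0,0,-1,0,0,0,1],[0,0,-1,0,0,0,1],[0,0,-1,0,0,0,1],[0,0,-1,0,0,0,1],[0,0,-1,0,0,0,1],[0,0,-1,0,0,0,1],[0,0,-0.8,0,0,0,1]],
  ],
)

```text
clock: 3.1
tcp_pos: [0.5751, -0.2588, 0.4632]
tool_rot: [0.659, -3.071, -0.001]
contact_force: [-0.4, 0.5, -0.3]
finger_gap: 0.0856
grip_force: 0.0
```

```bash
python3 - <<'E'
from h import *
from scipy.spatial.transform import Rotation as R
np.set_printoptions(precision=4,suppress=True)
s=ctrl.sense();M=R.from_rotvec(s['tool_rot']).as_matrix();P=ctrl.camera_params('wrist')
print(s['clock'],s['tcp_pos'],M,s['qpos'],P['fx'],P['cx'],P['cy'],P['dist'],P['R'],P['t'])
w=ctrl.camera('wrist');cv2.imwrite('pics/w1.png',w);t=ctrl.camera('side');cv2.imwrite('pics/side1.png',t)
cv2.imwrite('pics/m2.png',np.hstack([cv2.resize(w,(400,300)),cv2.resize(t[350:480,150:323],(400,300),interpolation=cv2.INTER_CUBIC)]))
E
```

```text
3.1 [ 0.5751 -0.2588  0.4632] [[-0.9119 -0.4104 -0.0006]
 [-0.4104  0.9119  0.0005]
 [ 0.0003  0.0007 -1.    ]] [-0.471   0.4027  1.5732  0.0002  1.1664 -2.4648] 392.4201384071853 325.14196341179866 234.3883966073009 [0.0074 0.     0.     0.     0.    ] [[-0.4092  0.9124  0.0006]
 [ 0.8756  0.3925  0.2816]
 [ 0.2567  0.1158 -0.9595]] [ 0.4713 -0.4554  0.3175]
```

View pics/m2.png

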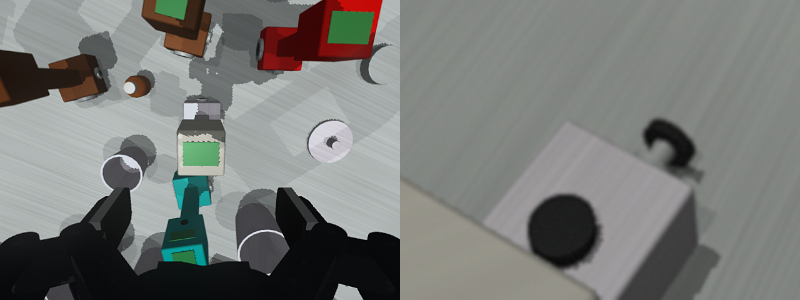

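The wrist view shows the head squarely aligned, with its top at about (322,247) full-size. The red gauge is to the right and beyond, and the fingers have a clear descent. Next I'll measure the head precisely and take the nose edges from the side view.

```bash
python3 - <<'E'
from h import *
np.set_printoptions(precision=4,suppress=True)
w=cv2.imread('pics/w1.png').astype(int);P=ctrl.camera_params('wrist')
x,y,W,H=270,200,110,90;c=w[y:y+H,x:x+W]
m=((c[...,1]-c[...,2]>30)&(c[...,1]-c[...,0]>30)).astype(np.uint8)
k,l,s,ce=cv2.connectedComponentsWithStats(m);i=1+s[1:,4].argmax()
pts=np.argwhere(l==i)[:,::-1]+[x,y];q=np.array([onz('wrist',p,.21,P)[:2] for p in pts],np.float32)
print('green',s[i],cv2.minAreaRect(q))
m=((c.sum(2)>480)|(l==i)).astype(np.uint8);cv2.imwrite('pics/mm.png',m*255)
m=cv2.morphologyEx(m,cv2.MORPH_OPEN,np.ones((3,3)))
for r in range(30,90,4):
    xs=np.where(m[r])[0]; print(r+y,xs.min()+x if len(xs) else None,xs.max()+x if len(xs) else None,c[r,55].tolist())
# side: nose front top edge and pad
g=cv2.imread('pics/side1.png');gr=cv2.cvtColor(g,cv2.COLOR_BGR2GRAY)
def sc(p):return (150+(p[0]-400)*173/400,350+p[1]*130/300)
a,b=sc((570,122)),sc((694,187));A,B=onz('side',a,.06),onz('side',b,.06);print(a,b,A,B,(A+B)/2)
sub=gr[395:435,255:300];mm=(sub<45).astype(np.uint8);k,l,s,ce=cv2.connectedComponentsWithStats(mm);i=1+s[1:,4].argmax();u=ce[i]+[255,395];print('pad',s[i],u,onz('side',u,.02))
E
```

```text
green [  23   27   58   39 2232] ((0.5773106217384338, -0.26033809781074524), (0.02383524365723133, 0.03426375240087509), 24.015012741088867)
230 270 379 [117, 176, 100]
234 270 379 [119, 177, 103]
238 270 379 [116, 175, 99]
242 270 379 [117, 175, 100]
246 270 379 [114, 173, 98]
250 274 379 [113, 171, 97]
254 285 379 [111, 170, 96]
258 270 379 [111, 168, 94]
262 272 379 [109, 167, 91]
266 280 379 [195, 198, 209]
270 285 379 [183, 194, 193]
274 285 379 [184, 193, 194]
278 270 379 [185, 196, 197]
282 270 379 [98, 102, 27]
286 270 379 [99, 102, 30]
(223.525, 402.8666666666667) (277.155, 431.0333333333333) [0.55   0.3067 0.06  ] [0.465  0.3154 0.06  ] [0.5075 0.311  0.06  ]
pad [  1   7  21  21 209] [267.0718 411.2344] [0.505  0.2722 0.02  ]
```

Call:
apply_moves(
  increments=[
    [[0,0,0,-0.03,-0.04,0.5,1],[0,0,0,0,0,0.7,1],[0,0,0,0,0,0.7,1],[0,0,0,0,0,0.46,1],[0,0,0,0,0,0.3,1],[0,0,0,0,0,0,0.6],[0,0,0,0,0,0,0.5],[0,0,0,0,0,0,0],[0,0,0,0,0,0,0],[0,0,0,0,0,0,0]],
  ],
  squeeze=60,
)

```text
clock: 4.2
tcp_pos: [0.5775, -0.2607, 0.3321]
tool_rot: [-0.652, 3.071, -0.002]
contact_force: [-0.2, 2.1, 7.8]
finger_gap: 0.0452
grip_force: 61.8
```

Call:
apply_moves(
  increments=[
    [[0,0,0,0,0,0,0],[0,0,0,0,0,0,0],[0,0,0,0,0,0,0]],
  ],
)

```text
clock: 4.5
tcp_pos: [0.5775, -0.2607, 0.3321]
tool_rot: [-0.652, 3.071, -0.002]
contact_force: [-0.9, 2.2, 6.2]
finger_gap: 0.0453
grip_force: 61.8
```

Gripped. I'll lift 80 mm and carry it to about 110 mm in front of the nose, then turn it to the tester's axis.

Call:
apply_moves(
  increments=[
    [[0,0,0,0,0,-0.4,0],[0,0,0,0,0,-0.6,0],[0,0,0,0,0,-0.6,0],[0,0,0,-0.1,0.4,0,0],[0,0,0,-0.18,0.7,0,0],[0,0,0,-0.2,0.8,0,0],[0,0,0,-0.2,0.8,0,0],[0,0,0,-0.2,0.8,0,0],[0,0,0,-0.2,0.8,0,0],[0,0,0,-0.2,0.8,0,0]],
  ],
)

```text
clock: 5.5
tcp_pos: [0.5307, 0.0002, 0.4104]
tool_rot: [0.653, -3.073, -0.0]
contact_force: [-0.5, 0.7, -5.5]
finger_gap: 0.0454
grip_force: 62.4
```

Call:
apply_moves(
  increments=[
    [[0,0,0,-0.2,0.8,0,0],[0,0,0,-0.2,0.8,0,0],[0,0,0,-0.2,0.8,0,0],[0,0,0,-0.2,0.8,0,0],[0,0,0,-0.13,0.5,0,0],[0,0,0,-0.08,0.27,0,0],[0,0,0.8,0,0,0,0],[0,0,0.9,0,0,0,0],[0,0,1,0,0,0,0],[0,0,1,0,0,0,0]],
  ],
)

```text
clock: 6.5
tcp_pos: [0.4969, 0.1999, 0.4104]
tool_rot: [0.145, -3.138, 0.0]
contact_force: [0.0, 0.6, -5.2]
finger_gap: 0.0455
grip_force: 62.5
```

Call:
apply_moves(
  increments=[
    [[0,0,1,0,0,0,0],[0,0,0.8,0,0,0,0],[0,0,0.46,0,0,0,0],[0,0,0,0,0,0.4,0],[0,0,0,0,0,0.4,0],[0,0,0,0,0,0.4,0],[0,0,0,0,0,0,0]],
  ],
)

```text
clock: 7.2
tcp_pos: [0.4961, 0.1996, 0.3484]
tool_rot: [-0.159, -3.134, 0.003]
contact_force: [-1.5, -0.3, -4.5]
finger_gap: 0.0455
grip_force: 62.4
```

```bash
python3 - <<'E'
from h import *
from scipy.spatial.transform import Rotation as R
np.set_printoptions(precision=4,suppress=True)
s=ctrl.sense();print(s['clock'],s['tcp_pos'],R.from_rotvec(s['tool_rot']).as_matrix(),s['contact_force'])
ims={}
for n in('scene','side','wrist'):
    ims[n]=ctrl.camera(n);cv2.imwrite(f'pics/{n}2.png',ims[n])
def c(im,x,y,w,h):return cv2.resize(im[y:y+h,x:x+w],(400,300),interpolation=cv2.INTER_CUBIC)
cv2.imwrite('pics/m3.png',np.vstack([np.hstack([c(ims['scene'],340,80,160,120),c(ims['side'],180,300,200,150)]),np.hstack([c(ims['wrist'],0,0,640,480),c(ims['wrist'],160,120,320,240)])]))
E
```

```text
7.2 [0.4961 0.1996 0.3484] [[-0.9948  0.1015 -0.0041]
 [ 0.1015  0.9948 -0.0016]
 [ 0.0039 -0.002  -1.    ]] [-1.513  -0.2913 -4.4691]
```

View pics/m3.png

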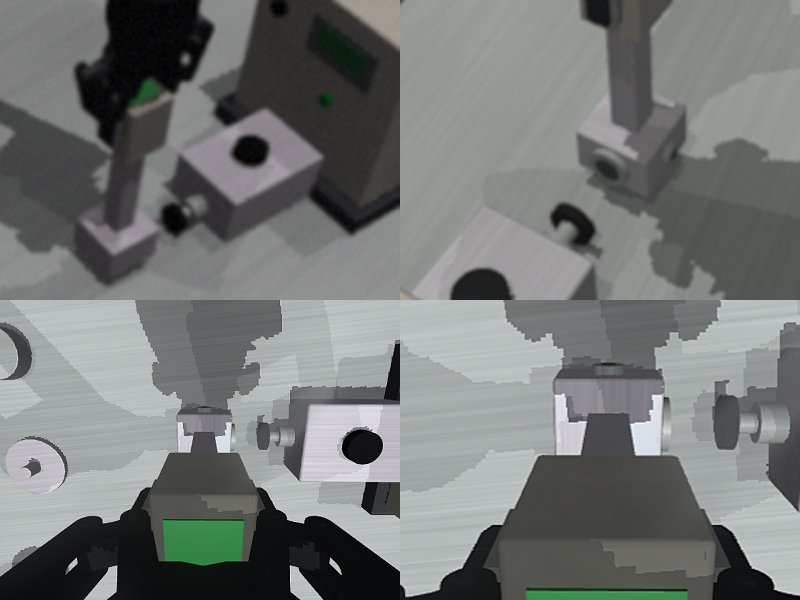

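The views show the large port facing the pad and nearly in line: wrist view port (374,218), pad (422,218), full-size. I'll check the lateral offset with rays.

```bash
python3 - <<'E'
from h import *
np.set_printoptions(precision=4,suppress=True)
P=ctrl.camera_params('wrist');w=cv2.imread('pics/wrist2.png');g=cv2.cvtColor(w,cv2.COLOR_BGR2GRAY).astype(int)
# nose top side edges along columns, front edge along rows
for u in(510,530,545): 
    col=g[150:330,u];d=np.diff(cv2.blur(col.astype(np.float32),(1,3)).ravel());a,b=150+d.argmax()+.5,150+d.argmin()+.5
    print(u,a,b,onz('wrist',(u,a),.06,P),onz('wrist',(u,b),.06,P))
for v in(200,230,260):
    r=g[v,465:510];d=np.diff(r);a=465+d.argmax()+.5;print(v,a,onz('wrist',(a,v),.06,P))
sub=g[180:260,405:445]
k,l,s,ce=cv2.connectedComponentsWithStats((sub<75).astype(np.uint8))
for i in range(1,k):
    if s[i,4]>80: u=ce[i]+[405,180];print('pad',s[i],u,onz('wrist',u,.02,P))
print('port',onz('wrist',(374,218),.036,P))
# front face lower/left
for n,im in (('scene',0),):
    pass
E
```

```text
510 166.5 288.5 [0.469  0.3255 0.06  ] [0.5569 0.3281 0.06  ]
530 166.5 289.5 [0.4704 0.3385 0.06  ] [0.5592 0.3424 0.06  ]
545 166.5 289.5 [0.4714 0.3483 0.06  ] [0.5603 0.3531 0.06  ]
200 489.5 [0.4902 0.3125 0.06  ]
230 485.5 [0.511  0.3101 0.06  ]
260 481.5 [0.5329 0.3075 0.06  ]
pad [  6  16  18  25 164] [417.3476 203.6341] [0.497  0.2727 0.02  ]
port [0.5009 0.2367 0.036 ]
```

Call:
apply_moves(
  increments=[
    [[0,0,0,-0.04,0,0.1,0],[0,0,0,0,0,0.12,0],[0,0,0.06,0,0,0.06,0],[0,0,0,0,0.1,0,0],[0,0,0,0,0.15,0,0],[0,0,0,0,0.15,0,0],[0,0,0,0,0.1,0,0],[0,0,0,0,0,0,0],[0,0,0,0,0,0,0]],
  ],
)

```text
clock: 8.25
tcp_pos: [0.5018, 0.2251, 0.3366]
tool_rot: [0.166, 3.137, -0.0]
contact_force: [1.0, 0.1, -5.3]
finger_gap: 0.0452
grip_force: 62.5
```

Call:
apply_moves(
  increments=[
    [[0,0,0,0,0.04,0,0],[0,0,0,0,0.04,0,0],[0,0,0,0,0,0,0]],
  ],
)

```text
clock: 8.55
tcp_pos: [0.5023, 0.229, 0.3366]
tool_rot: [0.167, 3.137, 0.0]
contact_force: [-0.5, 0.9, -5.4]
finger_gap: 0.0454
grip_force: 62.5
```

Call:
apply_moves(
  increments=[
    [[0,0,0,0,0.04,0,0],[0,0,0,0,0.04,0,0],[0,0,0,0,0,0,0]],
  ],
)

```text
clock: 8.85
tcp_pos: [0.5027, 0.2331, 0.3366]
tool_rot: [0.167, 3.137, 0.0]
contact_force: [0.2, 0.7, -6.1]
finger_gap: 0.0453
grip_force: 62.5
```

Call:
apply_moves(
  increments=[
    [[0,0,0,0,0,0.05,0],[0,0,0,0,0.04,0,0],[0,0,0,0,0,0,0]],
  ],
)

```text
clock: 9.15
tcp_pos: [0.5028, 0.2349, 0.3338]
tool_rot: [-0.167, -3.137, 0.001]
contact_force: [0.5, -0.5, -5.3]
finger_gap: 0.0452
grip_force: 62.5
```

Call:
apply_moves(
  increments=[
    [[0,0,0,0,0.04,0,0],[0,0,0,0,0.02,0,0],[0,0,0,0,0,0,0]],
  ],
)

```text
clock: 9.45
tcp_pos: [0.5031, 0.2378, 0.3339]
tool_rot: [-0.167, -3.137, 0.001]
contact_force: [-0.6, -4.4, -5.5]
finger_gap: 0.0453
grip_force: 62.6
```

Call:
apply_moves(
  increments=[
    [[0,0,0,0,0.04,0,0],[0,0,0,0,0.02,0,0],[0,0,0,0,0,0,0]],
  ],
)

```text
clock: 9.75
tcp_pos: [0.5034, 0.2407, 0.3339]
tool_rot: [-0.167, -3.137, 0.001]
contact_force: [-0.2, -4.9, -6.3]
finger_gap: 0.0454
grip_force: 62.8
```

Contact came at about y=0.2355. I'll go to about 8 mm of pad travel and hold.

Call:
apply_moves(
  increments=[
    [[0,0,0,0,0.03,0,0],[0,0,0,0,0.03,0,0],[0,0,0,0,0,0,0]],
  ],
)

```text
clock: 10.05
tcp_pos: [0.5037, 0.2435, 0.3339]
tool_rot: [-0.167, -3.137, 0.001]
contact_force: [-0.9, -6.4, -4.6]
finger_gap: 0.0451
grip_force: 62.9
```

Call:
apply_moves(
  increments=[
    [[0,0,0,0,0,0,0],[0,0,0,0,0,0,0],[0,0,0,0,0,0,0],[0,0,0,0,0,0,0],[0,0,0,0,0,0,0],[0,0,0,0,0,0,0]],
  ],
)

```text
clock: 10.65
tcp_pos: [0.5037, 0.2434, 0.3339]
tool_rot: [-0.167, -3.137, 0.001]
contact_force: [-0.4, -7.5, -4.9]
finger_gap: 0.0452
grip_force: 62.9
```

```bash
python3 - <<'E'
from h import *
ims={n:ctrl.camera(n) for n in('scene','side','wrist')}
for n in ims: cv2.imwrite(f'pics/{n}3.png',ims[n])
def c(im,x,y,w,h):return cv2.resize(im[y:y+h,x:x+w],(400,300),interpolation=cv2.INTER_CUBIC)
cv2.imwrite('pics/m4.png',np.vstack([np.hstack([c(ims['scene'],360,80,120,90),c(ims['side'],200,310,160,120)]),np.hstack([c(ims['wrist'],240,120,240,180),c(ims['side'],160,120,320,240)])]))
print(ctrl.sense()['contact_force'],ctrl.sense()['tcp_pos'])
E
```

```text
[-0.94706321 -7.44000405 -4.70778256] [0.50370317 0.24342402 0.33396023]
```

View pics/m4.png

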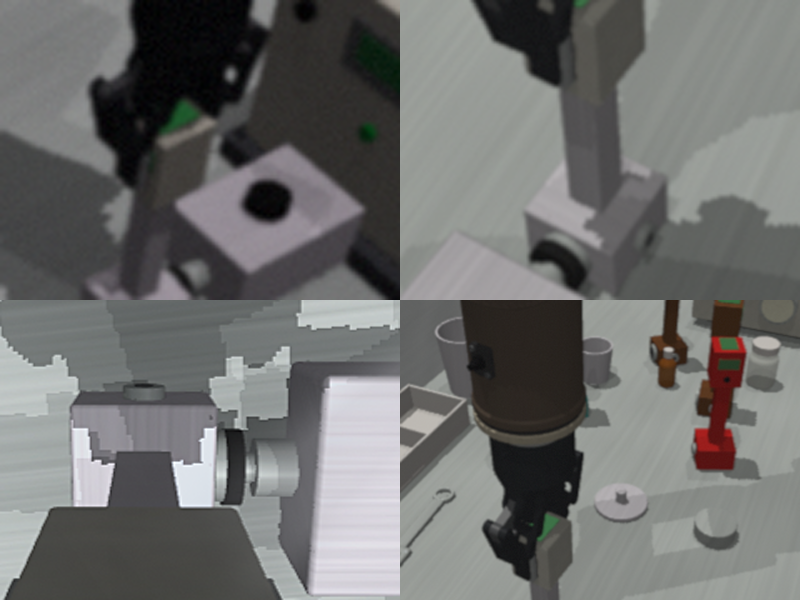

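Wrist view: the port disc and pad are concentric and square, and the force is steady at about 7.4 N. I'll hold a little longer, draw back 50 mm and turn it by -90°.

Call:
apply_moves(
  increments=[
    [[0,0,0,0,0,0,0],[0,0,0,0,0,0,0],[0,0,0,0,0,0,0],[0,0,0,0,0,0,0],[0,0,0,0,-0.1,0,0],[0,0,0,0,-0.2,0,0],[0,0,0,0,-0.3,0,0],[0,0,0,0,-0.3,0,0],[0,0,0,0,-0.1,0,0],[0,0,0.5,0,0,0,0]],
  ],
)

```text
clock: 11.8
tcp_pos: [0.4985, 0.1928, 0.3343]
tool_rot: [0.238, 3.132, 0.0]
contact_force: [0.3, 1.1, -5.3]
finger_gap: 0.0455
grip_force: 62.9
```

Call:
apply_moves(
  increments=[
    [[0,0,1,0,0,0,0],[0,0,1,0,0,0,0],[0,0,1,0,0,0,0],[0,0,1,0,0,0,0],[0,0,1,0,0,0,0],[0,0,1,0,0,0,0],[0,0,1,0,0,0,0],[0,0,1,0,0,0,0],[0,0,1,0,0,0,0],[0,0,1,0,0,0,0]],
  ],
)

```text
clock: 12.8
tcp_pos: [0.4986, 0.1937, 0.3342]
tool_rot: [1.543, 2.736, 0.001]
contact_force: [0.9, 0.7, -5.6]
finger_gap: 0.0456
grip_force: 62.7
```

Call:
apply_moves(
  increments=[
    [[0,0,1,0,0,0,0],[0,0,1,0,0,0,0],[0,0,1,0,0,0,0],[0,0,1,0,0,0,0],[0,0,1,0,0,0,0],[0,0,1,0,0,0,0],[0,0,1,0,0,0,0],[0,0,0.5,0,0,0,0],[0,0,0,0,0,0.02,0],[0,0,0,0,0,0,0]],
  ],
)

```text
clock: 13.8
tcp_pos: [0.4986, 0.1938, 0.333]
tool_rot: [-2.335, -2.101, -0.0]
contact_force: [0.1, -0.6, -5.5]
finger_gap: 0.0455
grip_force: 62.7
```

Call:
apply_moves(
  increments=[
    [[0,0,0,0,0,0.02,0],[0,0,0,0,0,0,0]],
  ],
)

```text
clock: 14.0
tcp_pos: [0.4986, 0.1941, 0.3322]
tool_rot: [2.336, 2.101, 0.001]
contact_force: [0.2, 0.7, -2.0]
finger_gap: 0.0453
grip_force: 63.2
```

Call:
apply_moves(
  increments=[
    [[0,0,0,0,0,0.02,0],[0,0,0,0,0,0,0]],
  ],
)

```text
clock: 14.2
tcp_pos: [0.4988, 0.1941, 0.3321]
tool_rot: [2.336, 2.1, 0.002]
contact_force: [-2.7, -0.3, 15.9]
finger_gap: 0.0451
grip_force: 65.2
```

Call:
apply_moves(
  increments=[
    [[0,0,0,0,0,-0.02,0],[0,0,0,0,0,0,0.7],[0,0,0,0,0,0,1],[0,0,0,0,0,0,1],[0,0,0,0,0,0,1],[0,0,0,0,0,-0.4,1],[0,0,0,0,0,-0.5,1],[0,0,0,0,0,-0.5,1],[0,0,-1,0,0,0,1],[0,0,-1,0,0,0,1]],
  ],
)

```text
clock: 15.2
tcp_pos: [0.4987, 0.1942, 0.4029]
tool_rot: [2.14, 2.299, 0.002]
contact_force: [-0.3, 0.4, -0.6]
finger_gap: 0.0854
grip_force: 0.0
```

```bash
python3 - <<'E'
from h import *
w=ctrl.camera('side');cv2.imwrite('pics/side4.png',w)
cv2.imwrite('pics/m5.png',w[200:480,140:500]);s=ctrl.sense();print(s['tcp_pos'],s['finger_gap'])
E
```

```text
[0.49859369 0.194098   0.40250991] 0.08526676687496532
```

View pics/m5.png

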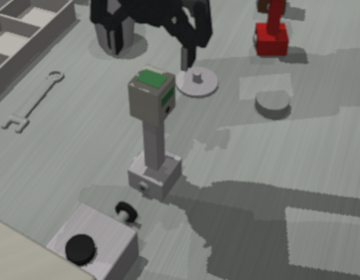

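The pillar stands upright with its small port towards the pad, at crop (143,187). I'll turn the gripper back and regrip along the push axis.

Call:
apply_moves(
  increments=[
    [[0,0,-1,0,0,0,1],[0,0,-1,0,0,0,1],[0,0,-1,0,0,0,1],[0,0,-1,0,0,0,1],[0,0,-1,0,0,0,1],[0,0,-1,0,0,0,1],[0,0,-1,0,0,0,1],[0,0,-1,0,0,0,1],[0,0,-1,0,0,0,1],[0,0,-1,0,0,0,1]],
  ],
)

```text
clock: 16.25
tcp_pos: [0.4985, 0.1941, 0.4018]
tool_rot: [-0.971, -2.988, 0.0]
contact_force: [-0.5, 1.3, -0.4]
finger_gap: 0.0852
grip_force: 0.0
```

Call:
apply_moves(
  increments=[
    [[0,0,-1,0,0,0,1],[0,0,-1,0,0,0,1],[0,0,-1,0,0,0,1],[0,0,-1,0,0,0,1],[0,0,-1,0,0,0,1],[0,0,-1,0,0,0,1],[0,0,0,0,0,0.4,1],[0,0,0,0,0,0.5,1],[0,0,0,0,0,0.4,1],[0,0,0,0,0,0.08,1]],
  ],
)

```text
clock: 17.25
tcp_pos: [0.4978, 0.1938, 0.331]
tool_rot: [-0.169, -3.134, 0.002]
contact_force: [-0.2, -0.7, 0.2]
finger_gap: 0.0856
grip_force: 0.0
```

Call:
apply_moves(
  increments=[
    [[0,0,0,0,0,0,0.6],[0,0,0,0,0,0,0.5],[0,0,0,0,0,0,0],[0,0,0,0,0,0,0],[0,0,0,0,0,0,0],[0,0,0,0,0,0,0]],
  ],
)

```text
clock: 17.85
tcp_pos: [0.4989, 0.1943, 0.3342]
tool_rot: [0.168, 3.135, 0.001]
contact_force: [-0.4, 0.8, 6.3]
finger_gap: 0.0454
grip_force: 61.8
```

Call:
apply_moves(
  increments=[
    [[0,0,0,0,0,-0.04,0],[0,0,0,0,0,0,0],[0,0,0,0,0.1,0,0],[0,0,0,0,0.2,0,0],[0,0,0,0,0.2,0,0],[0,0,0,0,0.14,0,0],[0,0,0,0,0.04,0,0],[0,0,0,0,0,0,0]],
  ],
)

```text
clock: 18.65
tcp_pos: [0.5021, 0.2284, 0.3349]
tool_rot: [-0.166, -3.137, 0.0]
contact_force: [-0.6, -0.6, -5.3]
finger_gap: 0.0457
grip_force: 62.2
```

```bash
python3 - <<'E'
from h import *
ims={n:ctrl.camera(n) for n in('scene','side','wrist')}
def c(im,x,y,w,h):return cv2.resize(im[y:y+h,x:x+w],(400,300),interpolation=cv2.INTER_CUBIC)
cv2.imwrite('pics/m6.png',np.vstack([np.hstack([c(ims['scene'],360,80,120,90),c(ims['side'],200,310,160,120)]),np.hstack([c(ims['wrist'],240,120,240,180),c(ims['wrist'],0,0,640,480)])]))
E
```

```text
(no output)
```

View pics/m6.png

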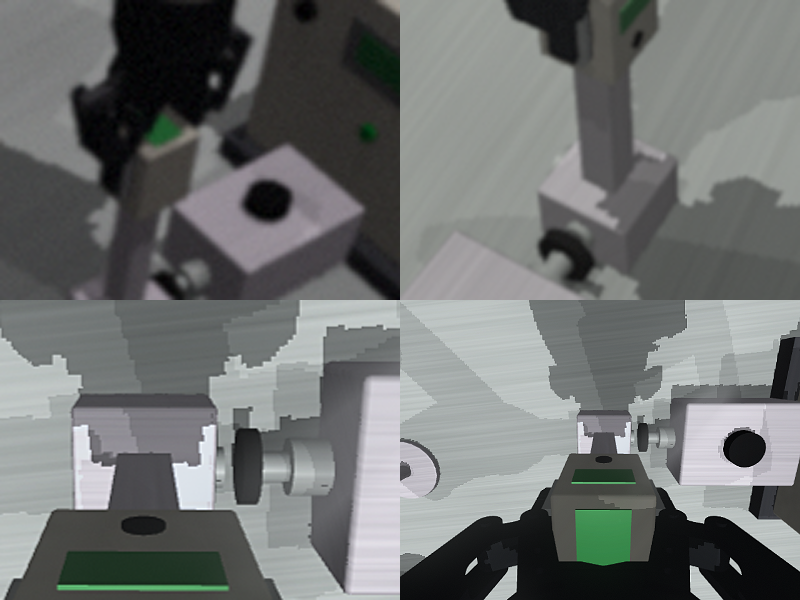

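The small port is centred on the pad in the wrist crop (rows 467 and 466). Pressing now.

Call:
apply_moves(
  increments=[
    [[0,0,0,0,0.04,0,0],[0,0,0,0,0.04,0,0],[0,0,0,0,0.04,0,0],[0,0,0,0,0.04,0,0],[0,0,0,0,0,0,0]],
  ],
)

```text
clock: 19.3
tcp_pos: [0.503, 0.2359, 0.335]
tool_rot: [-0.167, -3.137, 0.001]
contact_force: [0.5, -3.2, -4.1]
finger_gap: 0.0456
grip_force: 62.8
```

Call:
apply_moves(
  increments=[
    [[0,0,0,0,0.04,0,0],[0,0,0,0,0.04,0,0],[0,0,0,0,0.02,0,0],[0,0,0,0,0,0,0],[0,0,0,0,0,0,0]],
  ],
)

```text
clock: 19.8
tcp_pos: [0.5035, 0.2407, 0.3351]
tool_rot: [-0.167, -3.137, 0.001]
contact_force: [0.8, -5.7, -2.6]
finger_gap: 0.0449
grip_force: 63.0
```

Call:
apply_moves(
  increments=[
    [[0,0,0,0,0.03,0,0],[0,0,0,0,0.03,0,0],[0,0,0,0,0,0,0],[0,0,0,0,0,0,0],[0,0,0,0,0,0,0],[0,0,0,0,0,0,0]],
  ],
)

```text
clock: 20.4
tcp_pos: [0.5038, 0.2435, 0.335]
tool_rot: [-0.167, -3.137, 0.001]
contact_force: [-1.3, -6.7, -1.2]
finger_gap: 0.0456
grip_force: 63.1
```

Call:
apply_moves(
  increments=[
    [[0,0,0,0,0,0,0],[0,0,0,0,0,0,0],[0,0,0,0,0,0,0],[0,0,0,0,0,0,0],[0,0,0,0,0,0,0],[0,0,0,0,0,0,0],[0,0,0,0,0,0,0],[0,0,0,0,0,0,0],[0,0,0,0,0,0,0]],
  ],
)

```text
clock: 21.3
tcp_pos: [0.5038, 0.2435, 0.3351]
tool_rot: [-0.167, -3.137, 0.001]
contact_force: [-0.4, -6.7, -2.2]
finger_gap: 0.0454
grip_force: 63.1
```

Held about 1.5 s at 6.7 N. Drawing back and setting it down.

Call:
apply_moves(
  increments=[
    [[0,0,0,0,-0.1,0,0],[0,0,0,0,-0.2,0,0],[0,0,0,0,-0.3,0,0],[0,0,0,0,-0.3,0,0],[0,0,0,0,-0.1,0,0],[0,0,0,0,0,0,0],[0,0,0,0,0,0.02,0],[0,0,0,0,0,0,0]],
  ],
)

```text
clock: 22.1
tcp_pos: [0.4988, 0.1943, 0.3342]
tool_rot: [0.167, 3.137, 0.0]
contact_force: [-0.1, -1.4, -0.9]
finger_gap: 0.0455
grip_force: 63.4
```

Call:
apply_moves(
  increments=[
    [[0,0,0,0,0,0.02,0],[0,0,0,0,0,0,0]],
  ],
)

```text
clock: 22.3
tcp_pos: [0.4989, 0.1945, 0.3342]
tool_rot: [0.166, 3.136, 0.0]
contact_force: [-3.5, -1.9, 17.7]
finger_gap: 0.0459
grip_force: 65.7
```

On the bench. I'll ease off, release and raise clear.

Call:
apply_moves(
  increments=[
    [[0,0,0,0,0,-0.02,0],[0,0,0,0,0,0,0.7],[0,0,0,0,0,0,1],[0,0,0,0,0,0,1],[0,0,0,0,0,0,1],[0,0,0,0,0,-0.4,1],[0,0,0,0,0,-0.7,1],[0,0,0,0,0,-0.8,1],[0,0,0,0,0,-0.5,1],[0,0,0,0,0,0,1]],
  ],
)

```text
clock: 23.3
tcp_pos: [0.4994, 0.1944, 0.4576]
tool_rot: [0.167, 3.132, 0.003]
contact_force: [0.5, -0.4, -0.7]
finger_gap: 0.0851
grip_force: 0.0
```

```bash
python3 - <<'E'
from h import *
cv2.imwrite('pics/side5.png',ctrl.camera('side'));print(ctrl.sense()['contact_force'],ctrl.sense()['tcp_pos'])
E
```

```text
[-0.36926792 -0.14657069 -0.28430261] [0.49884645 0.19420208 0.45558691]
```

View pics/side5.png

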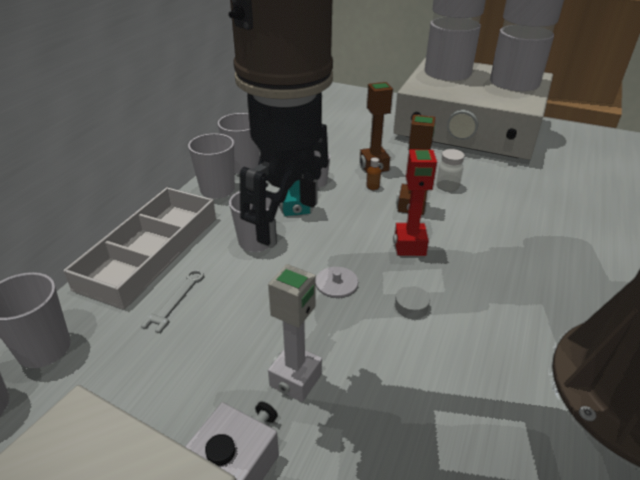

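The pillar stands upright at (294,370) in front of the tester. The gripper is clear and the bystanders haven't moved.

```bash
python3 -c "
from plant import ctrl
print(ctrl.close_job())"
```

```text
the job is handed in; nothing more can be done
None
```

The job is handed in: the large port was pressed and held on the pad at about 7.4 N, then the small port at about 6.7 N, both centred, and the pillar stands upright in front of the tester with the other things untouched.

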